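# Unscrew, restock and bolt the ward carrier

## Task

The ward carrier's sliding lid is held down by two hand screws with opposite threads, and nothing shows which is the left-hand one: find out by trying each both ways, slacken both fully and leave them slack. Slide the lid fully open, put every sealed pack (syringe and swab packs) from the desk into the carrier's tray, then slide the lid fully shut and shoot the bolt on the lid home into its keeper. Leave the brown jar and the steel cup where they stand.

Things in the scene. Friction and masses are not known exactly. Their poses are not given: they have to be found in the camera images.
- carrier: fixed metal carrier, 212 mm (x) by 397 mm (y). Origin on the desk under the tray; at yaw 0 its x points away from the robot, y left, z up. Side plates 56 mm high at x -106..-98 and 98..106 mm run from y -307 to 90 mm and guide the lid (lid top z 55 mm). A strap carrying the two hand screws crosses over the lid along x at y -150..-120 mm, top z 74 mm.
- tray_floor (a point): centre of the tray's floor (carrier x 0, y 12.5, z 5 mm). The tray's inside spans carrier x -90..90, y -60..85 mm; wall tops z 50 mm. Packs fit with their long axis along carrier x; two side by side with more on top stay below the lid.
- lid (a joint): slide of the steel lid: 0 = fully shut, 0.15 m = fully open; it opens along carrier -y, under the strap. While a screw is tight it is locked. Friction 1.5 N. Fully open, the lid's edge lies at the tray's right wall (carrier y = -60 mm) and the tray is free from above.
- lid_handle (a point): middle of the top bar of the lid's black bow handle: a round bar 12 mm thick, 47 mm long along carrier y, centre line 25 mm above the lid's top (at z = 80 mm). Pinch it across carrier x from above. It moves with the lid; shut it stands at carrier x 20, y 62.5 mm.
- bolt (a joint): slide of the barrel bolt on the lid: near 0 = withdrawn, 0.032 m = fully home (the rod's tip through the keeper). It moves along carrier -x. Friction 1 N. It can enter the keeper only with the lid fully shut.
- bolt_knob (a point): the bolt's upright black round knob, 14 mm diameter; its top is 13 mm above this point, the lid's top 30 mm below it, the rod's top 17 mm below it. Pinch it from above (across carrier y) or push it. With the lid shut and bolt withdrawn it stands at carrier x -42, y 60 mm.
- keeper (a point): centre of the keeper, a small steel bridge on the front side plate, 24 mm wide, top at z = 77 mm; the bolt's rod (9 mm) goes through it along carrier x
- knob_a (a joint): turn of knob A: 0 = tight, grows to 2.8 rad (end stop) = fully slack, whichever way its thread runs. One of the two look-alike knobs loosens counter-clockwise from above, the other clockwise (left-hand); which stands where varies. The wrong way only meets a stop. Friction 0.1 N m, stays where left. It rises 8 mm over the 2.8 rad. The lid comes free at about 2 rad on both.
- knob_b (a joint): turn of knob B: 0 = tight, grows to 2.8 rad (end stop) = fully slack, whichever way its thread runs. One of the two look-alike knobs loosens counter-clockwise from above, the other clockwise (left-hand); which stands where varies. The wrong way only meets a stop. Friction 0.1 N m, stays where left. It rises 8 mm over the 2.8 rad. The lid comes free at about 2 rad on both.
- knob_a_grip (a point): centre of round ribbed black knob A: 48 mm diameter, 26 mm high (point at mid-height), vertical axis; the top of the strap under it is 17 mm below this point when tight. The two knobs are 120 mm apart, at carrier x -60 and +60, y -135 mm. Grip across any diameter from above.
- knob_b_grip (a point): centre of round ribbed black knob B: 48 mm diameter, 26 mm high (point at mid-height), vertical axis; the top of the strap under it is 17 mm below this point when tight. The two knobs are 120 mm apart, at carrier x -60 and +60, y -135 mm. Grip across any diameter from above.
- syringe_1: sealed syringe pack; may be absent. Origin at the centre of its underside, long axis = its y, z up when right way up. Paper back 66 x 162 mm, 2 mm thick, with a clear dome 28 mm wide (x), 128 mm long, its top 16 mm above the underside: pinch the dome across x. 0.03 kg. In the tray it may lie either way round and on another pack.
- swab_1: sealed swab pack; may be absent. Origin at the centre of its underside, long axis = its y, z up when right way up. Sachet 34 mm wide (x), 155 mm long, 12 mm thick: pinch it across x. 0.03 kg. In the tray it may lie either way round and on another pack.
- swab_2: sealed swab pack; may be absent. Origin at the centre of its underside, long axis = its y, z up when right way up. Sachet 34 mm wide (x), 155 mm long, 12 mm thick: pinch it across x. 0.03 kg. In the tray it may lie either way round and on another pack.
- jar: brown jar with screw lid, 68 mm diameter, 68 mm high, to the left beside the mug; a bystander, leave alone. Origin at its base.
- cup: steel beaker, 71 mm diameter, 79 mm high, behind the carrier; a bystander, leave alone. Origin at its base.
Things that resemble listed ones, but are neither listed nor needed, are in the scene too. Leave any purple look-alike of the syringe_1 alone. Leave any green look-alike of the swab_2 alone.

How it is judged:
By the outcome, as a careful person would: the job done as asked, in the order asked, and still so for the second after the job is handed in, with the robot touching nothing.
Of syringe_1, swab_1, swab_2 only 2 to 3 are there at a start; the rules pass over those that are not, and their reading is None.
At some moment in a run one of syringe_1, swab_1, swab_2 may be knocked a few centimetres aside while the robot is not near it.
Once in a run the grip may slacken for a moment while it holds something.
It also fails if it takes over 210 s, if anything falls off the work surface, if the arm or the gripper's body presses on something with over 40 N, if the wrist force passes 120 N, or if a joint passes its speed limit or range.

## Robot

A 6-joint arm with a two-finger parallel gripper is mounted at the origin on a cart in front of the work surface, level with it; the furniture and walls round the work are solid. World frame = base frame: x ahead of the robot, y to its left, z up, the work surface at z = 0. Lengths are in mm, angles in rad, forces in N, time in s.
With the tool pointing down it reaches from about 275 to 1000 mm from the base axis. Payload 8.4 kg.
Tool frame: the origin (TCP) lies between the finger pads; the fingertips stand r.finger_overhang ahead of it and the grasp point (between the pads) is the TCP (r.finger_overhang is the distance from the TCP to the fingertips, in mm); z points along the fingers, y is the line along which they close (so a half turn about z gives the same grasp; the last joint's range is limited). The gripper opens to 85 mm and grips with 20 to 120 N. Pads are 22 mm wide; open, the fingers measure 114 mm over their backs; the gripper's body (76 mm by 85 mm) begins 54 mm behind the grasp point. The pads swing forward as they close: fully open they stand 13 mm farther back than shut.
Start: joints at [1.203, 0.353, 1.633, -0, 1.155, -0.002], TCP at [223.559, 583.652, 250.281] pointing down, gripper open.
Joint ranges: [-2.63, 2.63], [-0.92, 2.1], [0.06, 2.66], [-1.3, 4.44], [0, 2.69], [-3.02, 3.02]. Speed limits (rad/s): [2.22, 2.22, 2.79, 3.14, 3.14, 3.14].

## Interface

Orientations are given as [roll, pitch, yaw] about the fixed x, y, z axes, in that order (R = Rz(yaw) Ry(pitch) Rx(roll)).
In Python, from rig import r, cams, sign_off gives the robot as it stands.
- The arm moves only by the shell command python3 -m crank 'ROWS' [FORCE]. ROWS is JSON, a list of rows, each a list of 7 numbers: the shift along the tool's x, y, z in m, then the turn, a rotation vector about the tool's x, y, z in rad, then the closure, from 0 (fully open) to 1 (shut). In form: [[dx, dy, dz, ax, ay, az, gripper], ...]. A call has 1 to 5 rows; each row is the pose to reach, as a shift and turn from the pose commanded when the call began, along the tool's axes at that moment; what a row does not reach only later rows make up. A row lasts 1/10 s, in which the tool goes at most 50 mm and 8.59 degrees, less where a joint would pass 70% of its speed; a pose out of reach is approached as far as the arm can. A call with a gripper value outside its range is refused whole. The fingers move at their own pace and stop on an object; FORCE is the grip in N (left out, the last holds). Time passes only in rows, so rows that repeat a pose let the fingers close. It gives the time, the measured TCP pose, the force, the opening and the grip force at its end, in the units of the state.
- r.sense(): the state, without advancing time (a new reading comes with each control period).
- cams.grab_frame(name): name is "side" or "top"; returns a dict with "image" (480x640x3 uint8, red, green, blue), "fx", "fy", "cx", "cy" (pixels), "position" and "orientation" of the camera in the world. Camera axes: x right, y down, z forward; pixel columns grow to the right and rows downward; lengths in mm; the calibration is good to about 2 mm. A picture is of the moment at which its call begins. There is no depth.
- sign_off(): hands the job in; it is judged then, once.
The state is a dict: "clock": time; "qpos": joint angles; "qvel": joint speeds; "joint_efforts": joint torques, N m; "eef_pos": TCP position; "tcp_rot": TCP orientation; "contact_force": force on the tool from outside, world axes, zero at the start; "wrist_torque": the same for the moment, N m; "opening": opening from 0.0 (shut) to 1.0 (fully open); "grasp_force": force on a finger pad.
Only numpy, scipy, OpenCV 4.12 (cv2) and the standard library are available. Lean on these libraries where they do the work, as an engineer would, in place of code of your own. Each camera call takes 0.05 s, during which the arm holds its last target. There are 200 camera calls.

## Working session

There is one attempt and no reset: what is moved stays moved. The work goes in short steps, Python scripts to look and compute and a shell command to move; the robot and the scene stay as the last step left them, time stands still between calls to the robot, and variables do not carry over. Pictures are saved under pics/ and viewed, at most 14 in all, crops included, and the job is handed in when it is done.

```bash
ls; mkdir -p pics; python3 - <<'E'
from rig import r,cams
import cv2
print(r.sense(), r.finger_overhang)
for n in("top","side"):
    f=cams.grab_frame(n); cv2.imwrite(f"pics/{n}0.png",f["image"][:,:,::-1]); print({k:v for k,v in f.items() if k!="image"})
E
```

```text
pics
{'clock': 0.0, 'qpos': array([ 1.20259683e+00,  3.53673092e-01,  1.63416370e+00, -1.94413051e-08,
        1.15518300e+00, -2.43383817e-03]), 'qvel': array([-0.00069077, -0.00028445, -0.00173461, -0.0007056 ,  0.00159289,
       -0.00038049]), 'joint_efforts': array([-4.46702703e-03, -6.05250192e+01, -3.42065012e+01, -2.64511609e-04,
        9.39606805e-03,  8.49110990e-06]), 'eef_pos': array([223.39354863, 583.21733116, 249.53342903]), 'tcp_rot': array([-3.14016551e+00, -3.45565810e-06,  2.77582701e+00]), 'contact_force': array([-0.18548049, -0.07217668,  0.7353037 ]), 'wrist_torque': array([-0.01458584,  0.02753276,  0.01255297]), 'grasp_force': 0.0, 'opening': 0.9985437747259823} 19.0
{'fx': 434.3287927818159, 'fy': 434.3287927818159, 'cx': 317.1391221546579, 'cy': 239.739588312624, 'position': array([ 436.84535723,  158.67085194, 1063.53147523]), 'orientation': array([-3.01862323, -0.03451031, -1.58057595])}
{'fx': 485.53840529769485, 'fy': 485.53840529769485, 'cx': 323.7790645563948, 'cy': 237.82274590667996, 'position': array([ 583.80168274, -785.66377937,  806.69341   ]), 'orientation': array([-2.23242174e+00,  5.10248112e-04,  4.26207014e-02])}
```

View pics/top0.png

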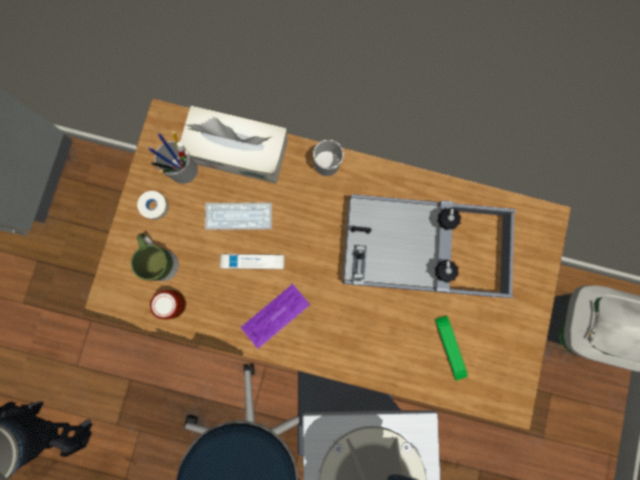

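View pics/side0.png

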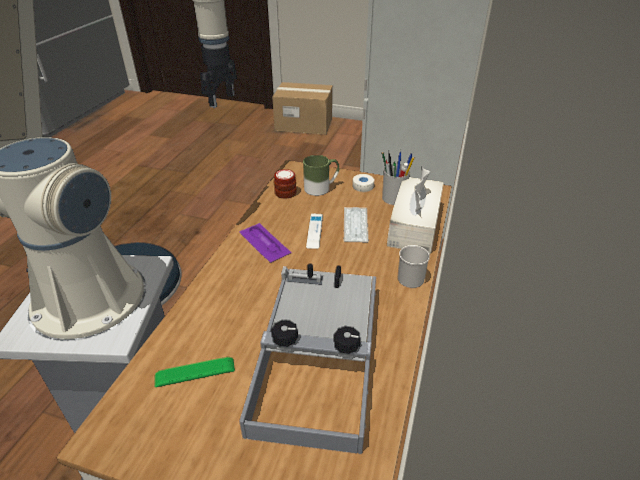

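The top view shows the carrier at about (430,245), with knobs at (449,218) and (447,271), the lid handle at (360,229) and the bolt at (359,262).

Candidates for the packs:
- (238,216): clear-domed white pack. I take this as syringe_1.
- (252,262): white and blue sachet. I take this as a swab.
- (275,316): purple look-alike, to be left.
- (452,348): green look-alike, to be left.
- (152,205): tape roll, not a pack.
- (238,145): tissue box, not a pack.

Next I'll check this choice in a close crop.

```bash
cat > h.py <<'E'
import numpy as np, cv2
from scipy.spatial.transform import Rotation as R
from rig import r,cams
def ray(f,u,v):
    d=R.from_euler('xyz',f["orientation"]).as_matrix()@np.array([(u-f["cx"])/f["fx"],(v-f["cy"])/f["fy"],1])
    return np.array(f["position"]),d
def plane(f,u,v,z):
    p,d=ray(f,u,v); return p+d*(z-p[2])/d[2]
def proj(f,P):
    c=R.from_euler('xyz',f["orientation"]).as_matrix().T@(np.asarray(P,float)-f["position"])
    return f["fx"]*c[0]/c[2]+f["cx"],f["fy"]*c[1]/c[2]+f["cy"]
def tri(f1,a,f2,b):
    p1,d1=ray(f1,*a);p2,d2=ray(f2,*b)
    t=np.linalg.lstsq(np.c_[d1,-d2],p2-p1,rcond=None)[0]
    x,y=p1+d1*t[0],p2+d2*t[1]; return (x+y)/2,np.linalg.norm(x-y)
def rect(mask,f,z,box,minarea=30):
    u0,v0,u1,v1=box; m=np.zeros(mask.shape,np.uint8); m[v0:v1,u0:u1]=mask[v0:v1,u0:u1]
    cs=cv2.findContours(m,cv2.RETR_EXTERNAL,cv2.CHAIN_APPROX_NONE)[0]; out=[]
    for c in cs:
        if cv2.contourArea(c)<minarea: continue
        w=np.array([plane(f,*p[0],z)[:2] for p in c],np.float32)
        out.append((cv2.minAreaRect(w),cv2.minAreaRect(c)))
    return out
E
python3 - <<'E'
from h import *
f=cams.grab_frame("top"); im=f["image"]; hsv=cv2.cvtColor(im,cv2.COLOR_RGB2HSV)
np.save("top0.npy",im)
low=((hsv[...,1]<75)&(hsv[...,2]>60)).astype(np.uint8)
for nm,b,z in(("syr",(195,195,282,238),2),("swab",(212,245,295,278),12),("carrier",(335,185,525,305),56)):
    print(nm,rect(low,f,z,b,100))
g=((hsv[...,2]<45)).astype(np.uint8)
print("dark");[print(x) for x in rect(g,f,80,(345,190,470,290),15)]
print("roof pts",plane(f,449,218,90),plane(f,447,271,90))
c=im[180:310,195:525,::-1]; c=cv2.resize(c,None,fx=2.4,fy=2.4,interpolation=cv2.INTER_CUBIC); cv2.imwrite("pics/c1.png",c)
E
```

```text
syr [(((629.11083984375, 315.4364013671875), (162.64752197265625, 67.67723083496094), 89.86036682128906), ((238.0, 215.5), (27.0, 66.0), 90.0))]
swab [(((515.756591796875, 280.0333557128906), (151.77517700195312, 33.90079116821289), 89.55445098876953), ((251.5, 261.0), (14.0, 63.0), 90.0))]
carrier [(((548.5233154296875, -143.28643798828125), (401.8731689453125, 218.935302734375), 84.70728302001953), ((430.3124694824219, 245.20889282226562), (170.86309814453125, 92.13436889648438), 4.513988018035889)), (((681.7880249023438, -337.09747314453125), (83.38456726074219, 19.7398624420166), 89.94092559814453), ((507.0, 189.0), (8.0, 34.0), 90.0))]
dark
(((489.5431213378906, -189.05072021484375), (28.048978805541992, 10.376537322998047), 10.007161140441895), ((453.87646484375, 268.6941223144531), (12.365036964416504, 4.447074890136719), 77.47119140625))
(((485.609619140625, -157.39395141601562), (43.43974304199219, 24.00002670288086), 0.561830461025238), ((440.29229736328125, 270.76153564453125), (19.081687927246094, 10.372893333435059), 86.8201675415039))
(((605.8759155273438, -180.92523193359375), (46.90901565551758, 44.741764068603516), 87.1346664428711), ((448.0, 218.5), (20.0, 19.0), 0.0))
roof pts [ 605.57483982 -179.84910235   90.        ] [ 483.99668818 -169.50142218   90.        ]
```

View pics/c1.png

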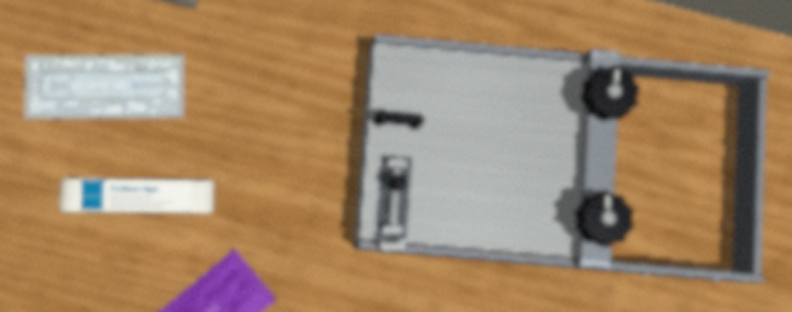

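The crop confirms the choice: the domed syringe pack, one white and blue swab sachet, and the lid shut with its bolt withdrawn. Next I'll triangulate the carrier features.

```bash
python3 - <<'E'
from h import *
T=cams.grab_frame("top"); S=cams.grab_frame("side")
def blobs(f,box,thr,amin):
    g=f["image"].max(2); m=np.zeros(g.shape,np.uint8); u0,v0,u1,v1=box
    m[v0:v1,u0:u1]=(g[v0:v1,u0:u1]<thr); m=cv2.morphologyEx(m,cv2.MORPH_CLOSE,np.ones((5,5)))
    out=[]
    for c in cv2.findContours(m,cv2.RETR_EXTERNAL,cv2.CHAIN_APPROX_NONE)[0]:
        if cv2.contourArea(c)>=amin:
            x,y,w,h=cv2.boundingRect(c); mo=cv2.moments(c)
            out.append((round(mo['m10']/mo['m00'],1),round(mo['m01']/mo['m00'],1),x,y,w,h))
    return out
for thr in (40,55): 
  print("T",thr,blobs(T,(345,200,470,290),thr,15)); print("S",thr,blobs(S,(265,255,375,356),thr,20))
def hyp(ox,oy,yaw):
    M=R.from_euler('z',yaw).as_matrix()
    for nm,p in dict(kA=(60,-135,91),kB=(-60,-135,91),hand=(20,62.5,80),bk=(-42,60,85),c1=(-106,90,56),c2=(106,90,56),c3=(106,-307,56),c4=(-106,-307,56)).items():
        P=M@np.array(p)+[ox,oy,0]; print(nm,np.round(P,1),"T",np.round(proj(T,P),1),"S",np.round(proj(S,P),1))
hyp(557,-36,-.088)
E
```

```text
T 40 [(438.5, 269.4, 436, 262, 9, 17), (445.8, 219.4, 438, 210, 21, 19)]
S 40 [(346.6, 339.8, 334, 327, 26, 27), (284.5, 333.1, 271, 321, 27, 26), (337.4, 276.2, 335, 266, 6, 22), (309.9, 271.0, 308, 265, 5, 13)]
T 55 [(444.3, 271.2, 435, 261, 22, 20), (358.5, 255.3, 355, 252, 8, 7), (359.7, 229.0, 351, 227, 19, 5), (448.1, 218.3, 437, 209, 23, 20)]
S 55 [(346.6, 339.8, 334, 327, 26, 27), (284.3, 333.3, 271, 321, 27, 26), (337.3, 276.1, 335, 266, 6, 22), (310.1, 271.5, 308, 264, 7, 16)]
kA [ 604.9 -175.8   91. ] T [447.4 218.2] S [348.8 338.6]
kB [ 485.4 -165.2   91. ] T [445.2 270.4] S [286.5 332.2]
hand [582.4  24.5  80. ] T [360.1 229. ] S [338.8 271.8]
bk [520.4  27.5  85. ] T [359.7 255.7] S [311.1 268.5]
c1 [459.3  63.   56. ] T [343.3 283.2] S [286.2 267. ]
c2 [670.5  44.3  56. ] T [349.6 193.9] S [377.2 274.9]
c3 [ 635.6 -351.1   56. ] T [514.3 207.8] S [366.6 435.7]
c4 [ 424.4 -332.5   56. ] T [512.3 296.7] S [241.5 420.5]
```

```bash
python3 - <<'E'
import cv2
i=cv2.imread("pics/side0.png")[255:455,235:385]; cv2.imwrite("pics/c2.png",cv2.resize(i,None,fx=3,fy=3,interpolation=cv2.INTER_CUBIC))
E
```

```text
(no output)
```

View pics/c2.png

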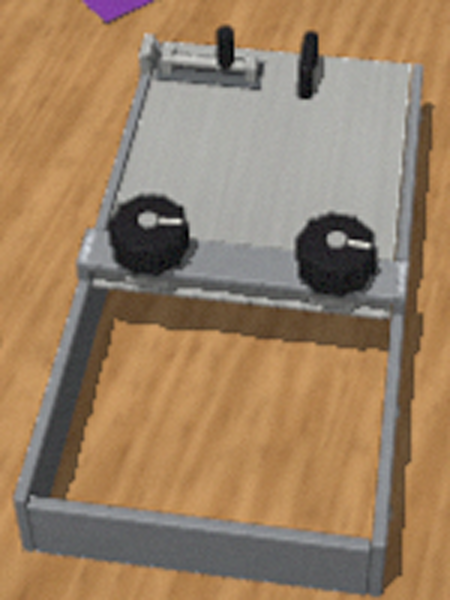

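The crop shows both knobs with white pointers toward +x, the bolt at crop (225,50) and the handle at crop (308,65). I set the carrier origin at about (555,-37) with yaw -0.088. Now I'll turn the tool to the carrier axes and travel to above knob B, the nearer one.

```bash

python3 -m crank '[[0,0,0,0,0,0.15,0],[0,0,0,0,0,0.29,0],[0,0,0,0,0,0.43,0],[0,0,0,0,0,0.57,0],[0,0,0,0,0,0.65,0]]' 30
python3 -m crank '[[0,0,0,0,0,0.15,0],[0,0,0,0,0,0.29,0],[0,0,0,0,0,0.43,0],[0,0,0,0,0,0.57,0],[0,0,0,0,0,0.643,0]]'
for i in 1; do python3 -m crank '[[-0.04,0.018,0,0,0,0,0],[-0.08,0.036,0,0,0,0,0],[-0.12,0.054,0,0,0,0,0],[-0.16,0.072,0,0,0,0,0],[-0.2,0.09,0,0,0,0,0]]'
python3 -m crank '[[-0.04,0.018,0,0,0,0,0],[-0.08,0.036,0,0,0,0,0],[-0.12,0.054,0,0,0,0,0],[-0.16,0.072,0,0,0,0,0],[-0.2,0.09,0,0,0,0,0]]'
python3 -m crank '[[-0.04,0.018,0.01,0,0,0,0],[-0.08,0.036,0.02,0,0,0,0],[-0.12,0.054,0.03,0,0,0,0],[-0.16,0.072,0.04,0,0,0,0],[-0.2,0.09,0.05,0,0,0,0]]'
python3 -m crank '[[-0.04,0.018,0.01,0,0,0,0],[-0.08,0.036,0.02,0,0,0,0],[-0.124,0.055,0.03,0,0,0,0],[-0.124,0.055,0.04,0,0,0,0],[-0.124,0.055,0.05,0,0,0,0]]'
done
python3 - <<'E'
from h import *
s=r.sense();print(s["clock"],s["eef_pos"],s["tcp_rot"],s["qpos"])
f=cams.grab_frame("side"); cv2.imwrite("pics/s1.png",cv2.resize(f["image"][230:430,220:420,::-1],None,fx=3,fy=3))
E
```

```text
clock: 0.75
eef_pos: [223.5, 583.6, 250.1]
tcp_rot: [-3.141, 0.0, 2.12]
contact_force: [0.0, -0.2, -0.4]
opening: 0.999
grasp_force: 0.0
clock: 1.25
eef_pos: [223.5, 583.6, 250.1]
tcp_rot: [-3.142, 0.0, 1.477]
contact_force: [-0.6, 0.3, 0.8]
opening: 1.001
grasp_force: 0.0
clock: 1.75
eef_pos: [295.8, 374.8, 250.2]
tcp_rot: [3.141, 0.0, 1.483]
contact_force: [1.2, 0.7, -0.1]
opening: 1.0
grasp_force: 0.0
clock: 2.25
eef_pos: [367.9, 167.8, 250.5]
tcp_rot: [3.141, -0.0, 1.483]
contact_force: [0.3, -0.2, -0.2]
opening: 0.999
grasp_force: 0.0
clock: 2.75
eef_pos: [440.1, -39.7, 200.1]
tcp_rot: [3.141, -0.0, 1.483]
contact_force: [0.1, 0.9, 0.8]
opening: 1.001
grasp_force: 0.0
clock: 3.25
eef_pos: [483.5, -167.0, 149.5]
tcp_rot: [-3.141, -0.0, 1.48]
contact_force: [-0.1, 0.4, 0.4]
opening: 1.002
grasp_force: 0.0
3.25 [ 483.53356312 -167.04257616  149.52567815] [-3.14113463e+00 -2.02580769e-04  1.48046269e+00] [-3.35612648e-01  3.05277236e-01  1.96383842e+00  1.11319038e-04
  8.72970507e-01 -2.45350605e-01]
```

View pics/s1.png

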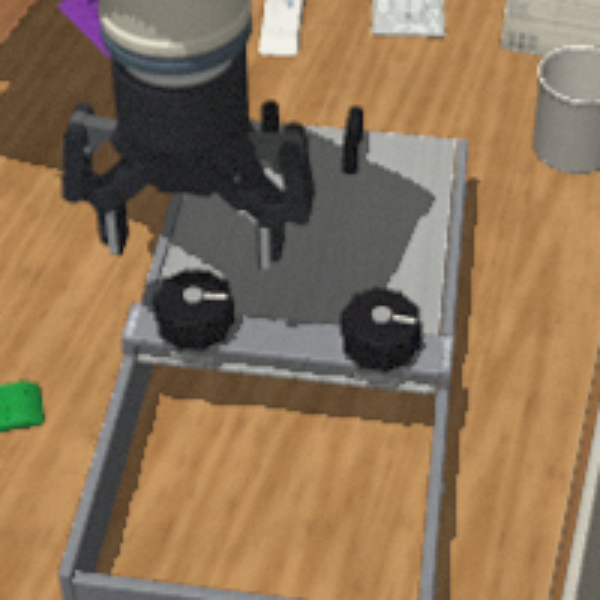

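The open fingers (115,240) and (270,260) straddle knob B at (195,305). I'll descend, grip it, and try both ways.

```bash

python3 -m crank '[[0,0,0.025,0,0,0,0],[0,0,0.045,0,0,0,0],[0,0,0.0525,0,0,0,0],[0,0,0.0525,0,0,0,0.2],[0,0,0.0525,0,0,0,0.6]]' 30 | tail -4
python3 -m crank '[[0,0,0,0,0,0,0.8],[0,0,0,0,0,0,0.8],[0,0,0,0,0,0,0.8],[0,0,0,0,0,0,0.8]]' 30
python3 -c "
from rig import r; s=r.sense(); print('tq0',s['wrist_torque'])"
python3 -m crank '[[0,0,0,0,0,0.1,0.8],[0,0,0,0,0,0.2,0.8],[0,0,0,0,0,0.3,0.8],[0,0,0,0,0,0.3,0.8]]'
python3 - <<'E'
from h import *
print('cw',r.sense()['wrist_torque'])
E
python3 -m crank '[[0,0,0,0,0,-0.1,0.8],[0,0,0,0,0,-0.2,0.8],[0,0,0,0,0,-0.3,0.8],[0,0,0,0,0,-0.3,0.8]]'|tail -3
python3 -c "
from rig import r; s=r.sense(); print('back',s['wrist_torque'])"
python3 -m crank '[[0,0,0,0,0,-0.1,0.8],[0,0,0,0,0,-0.2,0.8],[0,0,0,0,0,-0.3,0.8],[0,0,0,0,0,-0.3,0.8]]'|tail -3
python3 -c "
from rig import r; s=r.sense(); print('ccw',s['wrist_torque'],s['qpos'],s['eef_pos'])"

```

```text
tcp_rot: [3.141, 0.0, 1.484]
contact_force: [0.2, -0.6, 0.2]
opening: 0.689
grasp_force: 0.0
clock: 4.2
eef_pos: [481.9, -165.6, 99.1]
tcp_rot: [-3.138, -0.0, 1.483]
contact_force: [-10.2, 2.8, 14.6]
opening: 0.551
grasp_force: 30.1
tq0 [0.30685688 1.75263083 0.05689287]
clock: 4.6
eef_pos: [482.0, -165.9, 98.6]
tcp_rot: [-3.139, 0.001, 1.18]
contact_force: [-7.9, -0.6, 5.2]
opening: 0.55
grasp_force: 30.5
cw [-0.17244268  1.33628825  0.06491155]
contact_force: [-11.2, 0.6, 13.1]
opening: 0.551
grasp_force: 31.2
back [0.00672412 1.76769769 0.07145763]
contact_force: [-13.1, 1.3, 20.3]
opening: 0.549
grasp_force: 31.9
ccw [0.08694149 2.16748561 0.02272058] [-3.34100956e-01  3.81818916e-01  1.99773820e+00 -1.10426275e-03
  7.65170680e-01 -5.49014632e-01] [ 481.83839983 -165.9268676    99.51124683]
```

Torque alone doesn't settle it, but the lift and force suggest counter-clockwise loosens this knob. I'll regrip 4 mm higher and 2 mm nearer, turn further counter-clockwise, and check with the pointer.

```bash

python3 -m crank '[[0,0,0,0,0,0,0.3],[0,-0.002,-0.004,0,0,0,0.3],[0,-0.002,-0.004,0,0,0,0.3],[0,-0.002,-0.004,0,0,0,0.8],[0,-0.002,-0.004,0,0,0,0.8]]' 30 | tail -5
python3 -m crank '[[0,0,0,0,0,0,0.8],[0,0,0,0,0,0,0.8],[0,0,0,0,0,0,0.8]]' 30
python3 -m crank '[[0,0,0,0,0,-0.14,0.8],[0,0,0,0,0,-0.28,0.8],[0,0,-0.001,0,0,-0.42,0.8],[0,0,-0.001,0,0,-0.56,0.8],[0,0,-0.002,0,0,-0.7,0.8]]'
python3 - <<'E'
from h import *
s=r.sense(); print(s['wrist_torque'],s['qpos'][5])
f=cams.grab_frame("side"); cv2.imwrite("pics/s2.png",cv2.resize(f["image"][290:370,250:380,::-1],None,fx=5,fy=5,interpolation=cv2.INTER_CUBIC))
E
```

```text
eef_pos: [481.8, -166.7, 102.3]
tcp_rot: [-3.142, 0.0, 1.783]
contact_force: [-2.4, -0.1, 9.0]
opening: 0.552
grasp_force: 31.1
clock: 6.2
eef_pos: [481.8, -166.7, 102.3]
tcp_rot: [-3.142, 0.0, 1.783]
contact_force: [-3.2, -1.1, 8.2]
opening: 0.552
grasp_force: 31.1
clock: 6.7
eef_pos: [482.0, -166.6, 104.5]
tcp_rot: [3.141, 0.0, 2.488]
contact_force: [-2.4, 0.8, 6.7]
opening: 0.552
grasp_force: 31.0
[ 0.18148421  0.2429569  -0.0889669 ] -1.253278016153766
```

View pics/s2.png

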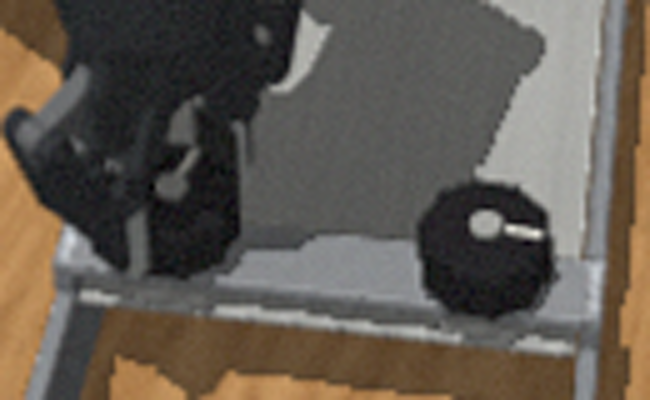

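Knob B's pointer at (180,170) has swung up by about 0.9 rad, so B loosens counter-clockwise. I'll keep turning, regrip, and go on to the end stop.

```bash

python3 -m crank '[[0,0,0,0,0,-0.14,0.8],[0,0,-0.001,0,0,-0.28,0.8],[0,0,-0.001,0,0,-0.42,0.8],[0,0,-0.002,0,0,-0.56,0.8],[0,0,-0.002,0,0,-0.7,0.8]]' | tail -4
python3 -m crank '[[0,0,0,0,0,-0.14,0.8],[0,0,-0.001,0,0,-0.28,0.8],[0,0,-0.001,0,0,-0.42,0.8],[0,0,-0.002,0,0,-0.56,0.8],[0,0,-0.002,0,0,-0.7,0.8]]'| tail -4
python3 -m crank '[[0,0,0,0,0,0,0.3],[0,0,-0.002,0,0,0,0.2],[0,0,-0.002,0,0,0.14,0.2],[0,0,-0.002,0,0,0.28,0.2],[0,0,-0.002,0,0,0.42,0.2]]'| tail -4
python3 -m crank '[[0,0,0,0,0,0.14,0.2],[0,0,0,0,0,0.28,0.2],[0,0,0,0,0,0.42,0.2],[0,0,0,0,0,0.56,0.2],[0,0,0,0,0,0.7,0.2]]'| tail -4
python3 -m crank '[[0,0,0,0,0,0,0.8],[0,0,0,0,0,0,0.8],[0,0,0,0,0,0,0.8],[0,0,0,0,0,0,0.8],[0,0,0,0,0,0,0.8]]'
python3 -c "
from rig import r; s=r.sense(); print(s['wrist_torque'],s['qpos'][5])"
python3 -m crank '[[0,0,0,0,0,-0.14,0.8],[0,0,0,0,0,-0.28,0.8],[0,0,-0.001,0,0,-0.42,0.8],[0,0,-0.001,0,0,-0.42,0.8]]'
python3 -c "
from rig import r; s=r.sense(); print(s['wrist_torque'],s['qpos'][5])"
python3 -m crank '[[0,0,0,0,0,-0.14,0.8],[0,0,0,0,0,-0.28,0.8],[0,0,0,0,0,-0.42,0.8],[0,0,0,0,0,-0.42,0.8]]'
python3 -c "
from rig import r; s=r.sense(); print(s['wrist_torque'],s['qpos'][5])"

```

```text
tcp_rot: [3.141, 0.001, -3.095]
contact_force: [-1.6, 1.7, 9.8]
opening: 0.547
grasp_force: 31.1
tcp_rot: [3.141, 0.001, -2.395]
contact_force: [-1.9, 3.8, 10.8]
opening: 0.549
grasp_force: 31.1
tcp_rot: [-3.142, -0.0, -2.829]
contact_force: [0.2, -0.4, -0.0]
opening: 0.804
grasp_force: 0.0
tcp_rot: [-3.142, -0.0, 2.754]
contact_force: [1.1, 0.8, -0.6]
opening: 0.804
grasp_force: 0.0
clock: 9.25
eef_pos: [481.8, -166.5, 109.9]
tcp_rot: [3.141, 0.0, 2.764]
contact_force: [0.2, 1.5, 3.4]
opening: 0.549
grasp_force: 31.8
[ 0.27962815  0.01913757 -0.02879531] -1.5286484424039706
clock: 9.65
eef_pos: [481.7, -166.3, 110.5]
tcp_rot: [3.141, 0.0, -3.098]
contact_force: [2.0, 2.1, -2.9]
opening: 0.545
grasp_force: 33.1
[ 0.6091141  -0.33354843  0.10925079] -1.9506189978655297
clock: 10.05
eef_pos: [481.2, -166.6, 110.6]
tcp_rot: [3.141, -0.001, -2.682]
contact_force: [-2.0, -0.6, 1.8]
opening: 0.544
grasp_force: 33.1
[-0.08467625  0.38892455 -0.39432694] -2.3659598939518953
```

B shows -0.39 N m at the end of the turn, so it has met its end stop. Now I'll move to knob A with the same wrist pose, which leaves room for a full clockwise stroke.

```bash

python3 -m crank '[[0,0,0,0,0,0,0.3],[0,0,0,0,0,0,0],[0,0,0,0,0,0,0],[0,0,-0.02,0,0,0,0],[0,0,-0.04,0,0,0,0]]' | tail -4
python3 -m crank '[[-0.035,-0.021,0,0,0,0,0],[-0.07,-0.042,0,0,0,0,0],[-0.1023,-0.0626,0,0,0,0,0],[-0.1023,-0.0626,0,0,0,0,0],[-0.1023,-0.0626,0.02,0,0,0,0]]' | tail -5
python3 -m crank '[[0,0,0.02,0,0,0,0],[0,0,0.028,0,0,0,0],[0,0,0.028,0,0,0,0.8],[0,0,0.028,0,0,0,0.8],[0,0,0.028,0,0,0,0.8]]' 30| tail -5
python3 -m crank '[[0,0,0,0,0,0,0.8],[0,0,0,0,0,0,0.8],[0,0,0,0,0,0,0.8]]'
python3 -c "
from rig import r; s=r.sense(); print(s['wrist_torque'],s['qpos'][5])"
python3 -m crank '[[0,0,0,0,0,-0.1,0.8],[0,0,0,0,0,-0.2,0.8],[0,0,0,0,0,-0.3,0.8],[0,0,0,0,0,-0.3,0.8]]'
python3 -c "
from rig import r; s=r.sense(); print(s['wrist_torque'],s['qpos'][5])"
python3 - <<'E'
from h import *
f=cams.grab_frame("side"); cv2.imwrite("pics/s3.png",cv2.resize(f["image"][290:370,250:380,::-1],None,fx=5,fy=5,interpolation=cv2.INTER_CUBIC))
E
```

```text
tcp_rot: [3.141, -0.001, -2.682]
contact_force: [1.1, 0.0, -0.6]
opening: 0.999
grasp_force: 0.0
eef_pos: [603.4, -177.5, 132.4]
tcp_rot: [-3.139, 0.003, -2.681]
contact_force: [0.1, -0.6, -0.4]
opening: 0.999
grasp_force: 0.0
eef_pos: [601.8, -177.3, 104.0]
tcp_rot: [-3.14, 0.001, -2.681]
contact_force: [-1.3, 0.6, 3.9]
opening: 0.551
grasp_force: 32.4
clock: 11.85
eef_pos: [601.7, -177.3, 103.8]
tcp_rot: [-3.141, 0.001, -2.68]
contact_force: [-0.9, 0.1, 6.4]
opening: 0.55
grasp_force: 32.6
[ 0.02200007  0.19759936 -0.0225602 ] -2.3207334014077428
clock: 12.25
eef_pos: [601.6, -177.1, 103.4]
tcp_rot: [-3.141, 0.001, -2.379]
contact_force: [0.8, 0.4, 4.3]
opening: 0.551
grasp_force: 33.0
[-0.01556346  0.0091557   0.1141004 ] -2.6223090692968065
```

View pics/s3.png

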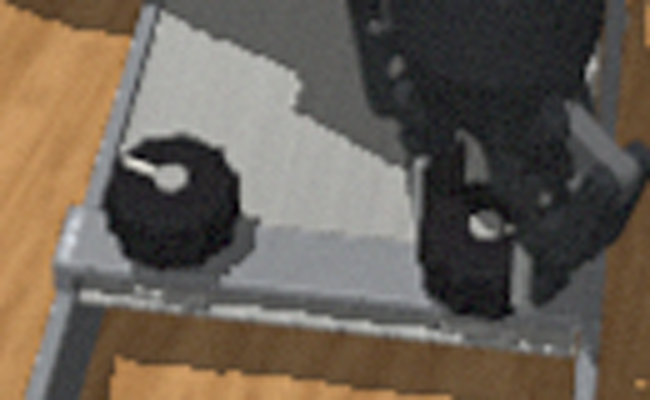

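B's pointer at (130,160) now points the opposite way, about 2.8 rad round, and the knob stands raised. A has not moved counter-clockwise (pointer at (510,230)). So I'll turn A clockwise to its stop.

```bash

python3 -m crank '[[0,0,0,0,0,0.145,0.8],[0,0,-0.001,0,0,0.29,0.8],[0,0,-0.001,0,0,0.435,0.8],[0,0,-0.001,0,0,0.58,0.8],[0,0,-0.002,0,0,0.725,0.8]]'|tail -4
python3 -m crank '[[0,0,0,0,0,0.145,0.8],[0,0,-0.001,0,0,0.29,0.8],[0,0,-0.001,0,0,0.435,0.8],[0,0,-0.001,0,0,0.58,0.8],[0,0,-0.002,0,0,0.725,0.8]]'|tail -4
python3 -m crank '[[0,0,0,0,0,0.145,0.8],[0,0,-0.001,0,0,0.29,0.8],[0,0,-0.001,0,0,0.435,0.8],[0,0,-0.001,0,0,0.58,0.8],[0,0,-0.002,0,0,0.725,0.8]]'|tail -4
python3 -m crank '[[0,0,0,0,0,0.145,0.8],[0,0,-0.001,0,0,0.29,0.8],[0,0,-0.001,0,0,0.435,0.8],[0,0,-0.001,0,0,0.58,0.8],[0,0,-0.002,0,0,0.725,0.8]]'|tail -4
python3 -c "
from rig import r; s=r.sense(); print(s['wrist_torque'],s['qpos'][5])"
python3 -m crank '[[0,0,0,0,0,0.145,0.8],[0,0,0,0,0,0.29,0.8],[0,0,0,0,0,0.435,0.8],[0,0,0,0,0,0.435,0.8]]'
python3 -c "
from rig import r; s=r.sense(); print(s['wrist_torque'],s['qpos'])"
python3 -m crank '[[0,0,0,0,0,0,0.3],[0,0,0,0,0,0,0],[0,0,0,0,0,0,0],[0,0,-0.02,0,0,0,0],[0,0,-0.04,0,0,0,0]]'

```

```text
tcp_rot: [-3.141, 0.001, -3.114]
contact_force: [-0.7, -2.5, 3.0]
opening: 0.547
grasp_force: 33.0
tcp_rot: [-3.141, 0.002, 2.444]
contact_force: [-0.6, -4.7, 3.3]
opening: 0.549
grasp_force: 33.1
tcp_rot: [-3.142, 0.002, 1.719]
contact_force: [-2.7, -4.3, 4.8]
opening: 0.549
grasp_force: 33.2
tcp_rot: [3.141, -0.0, 0.994]
contact_force: [10.4, 19.5, -2.9]
opening: 0.547
grasp_force: 32.6
[ 2.87154529 -1.54848513 -0.09079302] 0.2875904002387614
clock: 14.7
eef_pos: [602.0, -177.0, 110.8]
tcp_rot: [3.141, -0.001, 0.562]
contact_force: [3.7, 0.5, -1.6]
opening: 0.548
grasp_force: 33.4
[-0.00710745 -0.64802327 -0.10674032] [-2.88610887e-01  5.11218819e-01  1.73561339e+00  4.80765899e-04
  8.93062686e-01  7.19725476e-01]
clock: 15.2
eef_pos: [600.4, -176.9, 150.5]
tcp_rot: [-3.14, 0.002, 0.569]
contact_force: [1.0, 0.2, -1.0]
opening: 1.001
grasp_force: 0.0
```

Both knobs are at their stops. Next I'll take the lid handle with the fingers half closed, so they clear the bolt knob.

```bash

python3 -m crank '[[0,0,0,0,0,-0.145,0],[0,0,0,0,0,-0.29,0],[0,0,0,0,0,-0.435,0.3],[0,0,0,0,0,-0.58,0.5],[0,0,0,0,0,-0.725,0.5]]'|tail -4
python3 -m crank '[[0,0,0,0,0,-0.1,0.5],[0,0,0,0,0,-0.19,0.5],[0,0,0,0,0,-0.19,0.5]]'|tail -5
python3 -m crank '[[0.04,-0.008,0,0,0,0,0.5],[0.08,-0.016,0,0,0,0,0.5],[0.12,-0.024,0,0,0,0,0.5],[0.16,-0.032,0,0,0,0,0.5],[0.1975,-0.040,0,0,0,0,0.5]]'
python3 -m crank '[[0,0,0.02,0,0,0,0.5],[0,0,0.04,0,0,0,0.5],[0,0,0.04,0,0,0,0.5]]'
python3 - <<'E'
from h import *
f=cams.grab_frame("side"); cv2.imwrite("pics/s4.png",cv2.resize(f["image"][230:370,250:390,::-1],None,fx=4,fy=4,interpolation=cv2.INTER_CUBIC))
E
```

```text
tcp_rot: [-3.141, 0.0, 1.3]
contact_force: [-0.0, -0.0, -0.9]
opening: 0.516
grasp_force: 0.0
eef_pos: [601.0, -177.1, 150.7]
tcp_rot: [-3.141, -0.0, 1.485]
contact_force: [0.3, -0.5, 0.9]
opening: 0.495
grasp_force: 0.0
clock: 16.5
eef_pos: [578.2, 24.8, 150.9]
tcp_rot: [-3.142, -0.0, 1.48]
contact_force: [0.9, 0.1, -0.3]
opening: 0.505
grasp_force: 0.0
clock: 16.8
eef_pos: [576.8, 23.5, 108.7]
tcp_rot: [-3.137, 0.001, 1.482]
contact_force: [-0.4, -0.0, -0.1]
opening: 0.498
grasp_force: 0.0
```

View pics/s4.png

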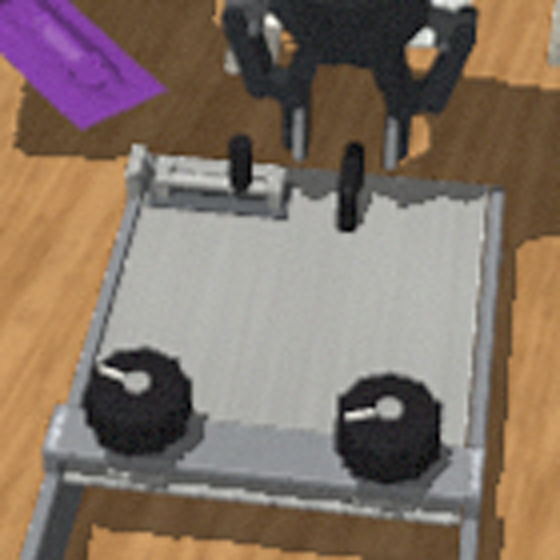

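The fingers (298,140) and (395,150) straddle the handle at (350,185), and both knob pointers are turned right round. Now I'll grip the handle and slide the lid open.

```bash

python3 -m crank '[[0,0,0.015,0,0,0,0.5],[0,0,0.027,0,0,0,0.5],[0,0,0.027,0,0,0,1],[0,0,0.027,0,0,0,1],[0,0,0.027,0,0,0,1]]' 40
python3 -m crank '[[0,0,0,0,0,0,1],[-0.01,0,0,0,0,0,1],[-0.03,0,0,0,0,0,1],[-0.05,0,0,0,0,0,1],[-0.07,0,0,0,0,0,1]]'
python3 -m crank '[[-0.02,0,0,0,0,0,1],[-0.04,0,0,0,0,0,1],[-0.06,0,0,0,0,0,1],[-0.075,0,0,0,0,0,1],[-0.082,0,0,0,0,0,1]]'
python3 -m crank '[[0,0,0,0,0,0,1],[0,0,0,0,0,0,1]]'
```

```text
clock: 17.35
eef_pos: [579.7, 22.9, 83.8]
tcp_rot: [3.14, 0.0, 1.482]
contact_force: [5.5, -1.4, -10.2]
opening: 0.125
grasp_force: 39.0
clock: 17.85
eef_pos: [573.0, -46.9, 83.8]
tcp_rot: [3.14, -0.001, 1.483]
contact_force: [4.2, 1.7, -8.5]
opening: 0.119
grasp_force: 39.1
clock: 18.35
eef_pos: [565.5, -127.2, 83.8]
tcp_rot: [3.141, -0.004, 1.479]
contact_force: [8.6, 41.9, -2.6]
opening: 0.124
grasp_force: 39.6
clock: 18.55
eef_pos: [565.6, -126.6, 83.8]
tcp_rot: [3.142, -0.002, 1.482]
contact_force: [3.1, 9.8, -5.6]
opening: 0.115
grasp_force: 39.3
```

The lid moved the full 150 mm onto its stop. I'll release, rise, and re-measure the packs.

```bash

python3 -m crank '[[0.002,0,0,0,0,0,0.5],[0.002,0,0,0,0,0,0.5],[0.002,0,-0.03,0,0,0,0.5],[0.002,0,-0.07,0,0,0,0.5],[0.002,0,-0.117,0,0,0,0.5]]'
cat > meas.py <<'E'
from h import *
T=cams.grab_frame("top"); hsv=cv2.cvtColor(T["image"],cv2.COLOR_RGB2HSV)
low=((hsv[...,1]<75)&(hsv[...,2]>60)).astype(np.uint8); low=cv2.morphologyEx(low,cv2.MORPH_CLOSE,np.ones((3,3)))
low[hsv[...,0]>200]=0
blue=((hsv[...,1]>75)&(hsv[...,0]>90)&(hsv[...,0]<115)&(hsv[...,2]>90)).astype(np.uint8)
for z in (2,12):
  print(z); [print([np.round(q,1) for q in w],np.round(p[0])) for w,p in rect(low|blue,T,z,(170,185,335,300),200)]
cv2.imwrite("pics/tm.png",cv2.resize(T["image"][170:310,190:520,::-1],None,fx=2.4,fy=2.4))
s=r.sense(); print(s["clock"],s["eef_pos"],s["tcp_rot"])
E
python3 meas.py
```

```text
clock: 19.05
eef_pos: [564.5, -126.2, 201.4]
tcp_rot: [-3.139, 0.0, 1.483]
contact_force: [0.2, -0.3, -0.2]
opening: 0.498
grasp_force: 0.0
2
[array([516.5, 281.2]), array([153.2,  34.2]), np.float64(89.6)] [252. 261.]
[array([629.1, 315.4]), array([162.6,  67.7]), np.float64(89.9)] [238. 216.]
12
[array([515.8, 280. ]), array([151.8,  33.9]), np.float64(89.6)] [252. 261.]
[array([627.3, 314. ]), array([161.1,  67. ]), np.float64(89.9)] [238. 216.]
19.1 [ 568.6799994  -127.18007347  210.05905706] [3.13264782e+00 1.59788164e-03 1.48276149e+00]
```

View pics/tm.png

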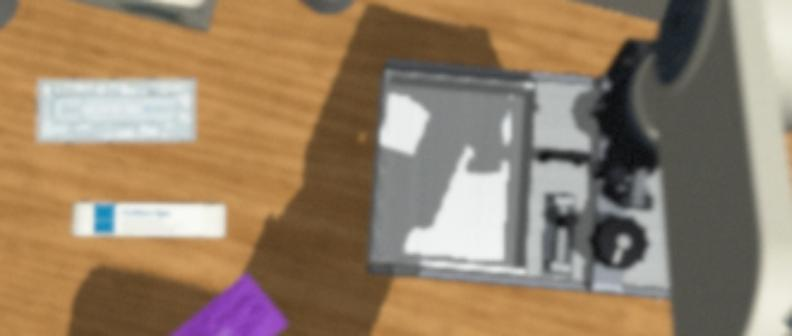

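The lid is open and both packs are unmoved, the swab at (150,220) in the crop and the syringe at (117,110). I'll move to the swab.

```bash

python3 -m crank '[[0.04,-0.009,0,0,0,0,0.3],[0.08,-0.018,0,0,0,0,0.3],[0.12,-0.027,0,0,0,0,0.3],[0.16,-0.036,0,0,0,0,0.3],[0.2,-0.045,0,0,0,0,0.3]]'|tail -5
python3 -m crank '[[0.04,-0.009,0,0,0,-0.02,0.3],[0.08,-0.018,0,0,0,-0.04,0.3],[0.12,-0.027,0,0,0,-0.06,0.3],[0.16,-0.036,0,0,0,-0.088,0.3],[0.2,-0.042,0,0,0,-0.088,0.3]]'|tail -5
python3 -m crank '[[0,0,0.04,0,0,0,0.3],[0,0,0.08,0,0,0,0.3],[0,0,0.12,0,0,0,0.3],[0,0,0.14,0,0,0,0.3],[0,0,0.14,0,0,0,0.3]]'
python3 meas.py; python3 - <<'E'
from h import *
f=cams.grab_frame("side"); cv2.imwrite("pics/s5.png",cv2.resize(f["image"][160:290,240:420,::-1],None,fx=4,fy=4,interpolation=cv2.INTER_CUBIC))
print(r.sense()["eef_pos"],proj(f,[513.5,280,12]))
E
```

```text
eef_pos: [538.0, 78.2, 201.2]
tcp_rot: [3.141, 0.0, 1.483]
contact_force: [0.6, -0.5, 0.4]
opening: 0.701
grasp_force: 0.0
eef_pos: [513.5, 281.4, 201.2]
tcp_rot: [3.141, 0.0, 1.572]
contact_force: [0.2, -0.5, 0.5]
opening: 0.699
grasp_force: 0.0
clock: 20.6
eef_pos: [512.2, 278.8, 58.1]
tcp_rot: [-3.137, 0.003, 1.571]
contact_force: [-0.8, 0.2, 0.3]
opening: 0.698
grasp_force: 0.0
2
[array([546.7, 322.8]), array([311. , 243.1]), np.float64(89.4)] [234. 250.]
12
[array([545.6, 321.2]), array([308.1, 240.8]), np.float64(89.4)] [234. 250.]
20.65 [513.37825356 279.39931894  59.94186802] [-3.13957596e+00  1.30637861e-03  1.57090966e+00]
[514.35118778 279.91530587  61.28591398] (np.float64(314.8661657176365), np.float64(227.2517367387099))
```

View pics/s5.png

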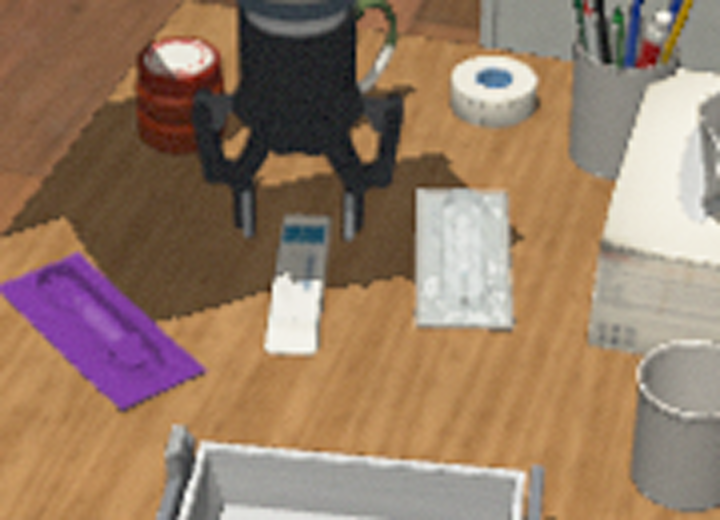

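The fingers (245,210) and (350,210) are centred over the swab at (300,285). Now I'll grasp and lift it.

```bash

python3 -m crank '[[0,0,0.02,0,0,0,0.3],[0,0,0.035,0,0,0,0.3],[0,0,0.039,0,0,0,0.3],[0,0,0.039,0,0,0,0.8],[0,0,0.039,0,0,0,0.8]]' 30
python3 -m crank '[[0,0,0,0,0,0,0.8],[0,0,0,0,0,0,0.8],[0,0,0,0,0,0,0.8],[0,0,-0.02,0,0,0,0.8],[0,0,-0.05,0,0,0,0.8]]'
python3 -m crank '[[0,0,-0.04,0,0,0,0.8],[0,0,-0.08,0,0,0,0.8],[0,0,-0.08,0,0,0,0.8]]'
```

```text
clock: 21.2
eef_pos: [514.5, 280.1, 22.6]
tcp_rot: [3.141, -0.0, 1.571]
contact_force: [-2.9, -2.8, 7.3]
opening: 0.387
grasp_force: 29.0
clock: 21.7
eef_pos: [512.8, 279.2, 71.0]
tcp_rot: [-3.139, 0.002, 1.571]
contact_force: [0.6, 0.4, 0.1]
opening: 0.381
grasp_force: 30.0
clock: 22.0
eef_pos: [516.9, 281.5, 157.3]
tcp_rot: [3.134, -0.004, 1.571]
contact_force: [0.1, -0.8, -1.3]
opening: 0.384
grasp_force: 30.0
```

```bash

python3 -m crank '[[-0.04,0.007,0,0,0,0.14,0.8],[-0.08,0.014,0,0,0,0.28,0.8],[-0.12,0.021,0,0,0,0.42,0.8],[-0.16,0.028,0,0,0,0.56,0.8],[-0.2,0.033,0,0,0,0.7,0.8]]'
python3 -m crank '[[-0.01,0.011,0,0,0,0.14,0.8],[-0.02,0.022,0,0,0,0.28,0.8],[-0.03,0.033,0,0,0,0.42,0.8],[-0.04,0.045,0,0,0,0.56,0.8],[-0.0474,0.0548,0,0,0,0.7,0.8]]'
python3 -m crank '[[0,0,0,0,0,0.13,0.8],[0,0,0,0,0,0.259,0.8],[0,0,0.03,0,0,0.259,0.8],[0,0,0.05,0,0,0.259,0.8],[0,0,0.05,0,0,0.259,0.8]]'
python3 - <<'E'
from h import *
f=cams.grab_frame("side"); cv2.imwrite("pics/s6.png",cv2.resize(f["image"][190:370,240:420,::-1],None,fx=3.3,fy=3.3,interpolation=cv2.INTER_CUBIC))
s=r.sense();print(s["eef_pos"],s["tcp_rot"])
E
```

```text
clock: 22.5
eef_pos: [546.9, 78.3, 151.2]
tcp_rot: [-3.141, 0.0, 0.865]
contact_force: [0.5, 0.8, -0.5]
opening: 0.384
grasp_force: 30.0
clock: 23.0
eef_pos: [558.0, 7.4, 151.1]
tcp_rot: [-3.142, 0.001, 0.165]
contact_force: [0.4, 0.4, 0.1]
opening: 0.38
grasp_force: 30.0
clock: 23.5
eef_pos: [556.0, 8.3, 98.9]
tcp_rot: [3.141, 0.005, -0.088]
contact_force: [-0.7, -0.5, 0.7]
opening: 0.386
grasp_force: 30.0
[557.06244776   8.29602545 100.40302786] [ 3.14122479  0.00340082 -0.0881547 ]
```

View pics/s6.png

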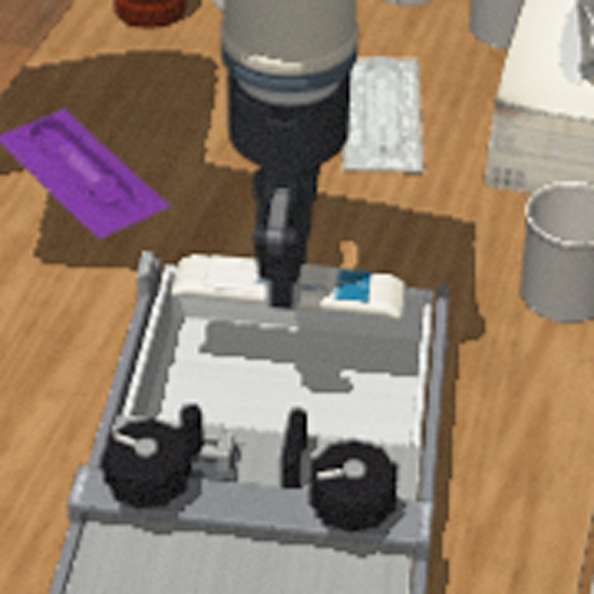

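The swab is held level and centred across the tray, pack ends at (175,275) and (405,295). I'll lower and release it.

```bash

python3 -m crank '[[0,0,0.025,0,0,0,0.8],[0,0,0.045,0,0,0,0.8],[0,0,0.06,0,0,0,0.8],[0,0,0.07,0,0,0,0.8],[0,0,0.074,0,0,0,0.8]]'
python3 -m crank '[[0,0,0,0,0,0,0.7],[0,0,0,0,0,0,0.5],[0,0,0,0,0,0,0.5],[0,0,0,0,0,0,0.5]]'
python3 -m crank '[[0,0,-0.02,0,0,0,0.5],[0,0,-0.05,0,0,0,0.5],[0,0,-0.09,0,0,0,0.5],[0,0,-0.13,0,0,0,0.5],[0,0,-0.14,0,0,0,0.5]]'
```

```text
clock: 24.05
eef_pos: [558.3, 8.3, 27.5]
tcp_rot: [3.142, 0.001, -0.088]
contact_force: [-9.0, -0.3, 37.2]
opening: 0.384
grasp_force: 34.2
clock: 24.45
eef_pos: [558.7, 8.3, 28.2]
tcp_rot: [-3.142, -0.001, -0.088]
contact_force: [-0.0, 0.1, 0.7]
opening: 0.505
grasp_force: 0.0
clock: 24.95
eef_pos: [560.7, 8.4, 172.3]
tcp_rot: [-3.141, -0.007, -0.088]
contact_force: [0.7, -0.6, -0.1]
opening: 0.503
grasp_force: 0.0
```

```bash
python3 meas.py
```

```text
2
[array([629.1, 315.4]), array([162.6,  67.7]), np.float64(89.9)] [238. 216.]
12
[array([627.3, 314. ]), array([161.1,  67. ]), np.float64(89.9)] [238. 216.]
25.0 [560.57000938   8.34395129 171.94205385] [-3.140947   -0.0064357  -0.08818867]
```

```bash

python3 -m crank '[[0.006,-0.04,0,0,0,-0.14,0.4],[0.012,-0.08,0,0,0,-0.28,0.4],[0.018,-0.12,0,0,0,-0.42,0.4],[0.024,-0.16,0,0,0,-0.56,0.4],[0.027,-0.2,0,0,0,-0.7,0.4]]'|tail -5
python3 -m crank '[[0.0166,-0.0152,0,0,0,-0.14,0.4],[0.033,-0.0304,0,0,0,-0.28,0.4],[0.0498,-0.0457,0,0,0,-0.42,0.4],[0.0662,-0.0609,0,0,0,-0.56,0.4],[0.0828,-0.0761,0,0,0,-0.7,0.4]]'|tail -5
python3 -m crank '[[0,0,0.03,0,0,-0.13,0.4],[0,0,0.06,0,0,-0.259,0.4],[0,0,0.09,0,0,-0.259,0.4],[0,0,0.107,0,0,-0.259,0.4],[0,0,0.107,0,0,-0.259,0.4]]'
python3 - <<'E'
from h import *
f=cams.grab_frame("side"); cv2.imwrite("pics/s7.png",cv2.resize(f["image"][160:290,280:440,::-1],None,fx=4,fy=4,interpolation=cv2.INTER_CUBIC))
s=r.sense();print(s["eef_pos"],s["tcp_rot"])
E
```

```text
eef_pos: [602.6, 206.6, 166.2]
tcp_rot: [-3.141, 0.002, 0.617]
contact_force: [0.2, 0.8, 0.3]
opening: 0.6
grasp_force: 0.0
eef_pos: [626.4, 315.6, 165.8]
tcp_rot: [-3.14, 0.002, 1.318]
contact_force: [0.2, -0.3, -0.6]
opening: 0.599
grasp_force: 0.0
clock: 26.5
eef_pos: [624.7, 313.8, 56.9]
tcp_rot: [-3.136, 0.003, 1.57]
contact_force: [0.3, -0.1, -0.1]
opening: 0.598
grasp_force: 0.0
[626.08119427 314.49525516  59.17129155] [-3.13889610e+00  1.33766984e-03  1.57029356e+00]
```

View pics/s7.png

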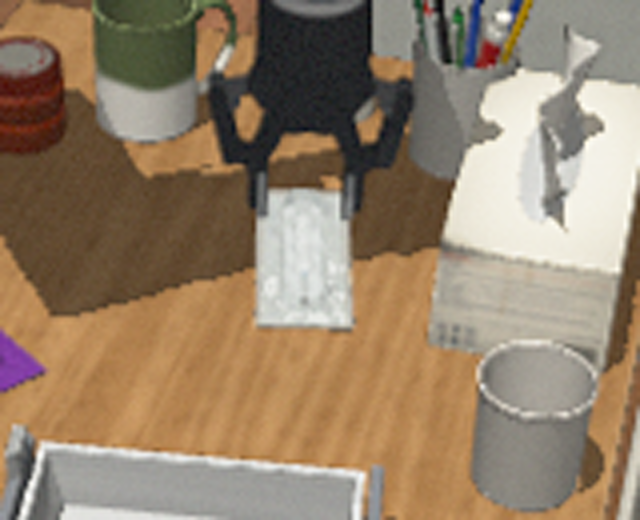

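The fingers at (258,195) and (350,195) are centred over the syringe dome at (304,250). Now I'll grasp and lift it.

```bash

python3 -m crank '[[0,0,0.02,0,0,0,0.4],[0,0,0.032,0,0,0,0.4],[0,0,0.0355,0,0,0,0.4],[0,0,0.0355,0,0,0,0.9],[0,0,0.0355,0,0,0,0.9]]' 30
python3 -m crank '[[0,0,0,0,0,0,0.9],[0,0,0,0,0,0,0.9],[0,0,0,0,0,0,0.9],[0,0,-0.02,0,0,0,0.9],[0,0,-0.05,0,0,0,0.9]]'
python3 -m crank '[[0,0,-0.04,0,0,0,0.9],[0,0,-0.08,0,0,0,0.9],[0,0,-0.08,0,0,0,0.9]]'
```

```text
clock: 27.05
eef_pos: [627.6, 315.3, 26.4]
tcp_rot: [3.14, -0.001, 1.571]
contact_force: [0.1, -0.1, -0.4]
opening: 0.317
grasp_force: 29.5
clock: 27.55
eef_pos: [625.4, 314.3, 73.8]
tcp_rot: [-3.138, 0.002, 1.571]
contact_force: [0.8, -0.7, -0.1]
opening: 0.316
grasp_force: 29.7
clock: 27.85
eef_pos: [630.0, 316.5, 161.7]
tcp_rot: [3.133, -0.004, 1.571]
contact_force: [0.7, 0.5, 0.3]
opening: 0.312
grasp_force: 29.7
```

```bash

python3 -m crank '[[-0.04,-0.008,0,0,0,0.14,0.9],[-0.08,-0.016,0,0,0,0.28,0.9],[-0.12,-0.024,0,0,0,0.42,0.9],[-0.16,-0.032,0,0,0,0.56,0.9],[-0.2,-0.04,0,0,0,0.7,0.9]]'
python3 -m crank '[[-0.03,0.016,0,0,0,0.14,0.9],[-0.06,0.032,0,0,0,0.28,0.9],[-0.09,0.048,0,0,0,0.42,0.9],[-0.12,0.064,0,0,0,0.56,0.9],[-0.1476,0.08,0,0,0,0.7,0.9]]'
python3 -m crank '[[0,0,0,0,0,0.13,0.9],[0,0,0,0,0,0.259,0.9],[0,0,0.03,0,0,0.259,0.9],[0,0,0.05,0,0,0.259,0.9],[0,0,0.05,0,0,0.259,0.9]]'
python3 - <<'E'
from h import *
f=cams.grab_frame("side"); cv2.imwrite("pics/s8.png",cv2.resize(f["image"][190:370,240:420,::-1],None,fx=3.3,fy=3.3,interpolation=cv2.INTER_CUBIC))
s=r.sense();print(s["eef_pos"],s["tcp_rot"])
E
```

```text
clock: 28.35
eef_pos: [586.1, 113.5, 154.7]
tcp_rot: [-3.141, 0.001, 0.865]
contact_force: [0.5, 0.1, 0.4]
opening: 0.317
grasp_force: 29.7
clock: 28.85
eef_pos: [552.1, -50.8, 154.8]
tcp_rot: [-3.141, 0.001, 0.165]
contact_force: [1.0, -0.5, -1.2]
opening: 0.317
grasp_force: 29.7
clock: 29.35
eef_pos: [550.8, -49.3, 102.6]
tcp_rot: [-3.142, 0.005, -0.088]
contact_force: [-0.4, 0.9, 0.1]
opening: 0.321
grasp_force: 29.8
[551.80808334 -49.3036746  104.02685738] [-3.14157726  0.00330985 -0.08818776]
```

View pics/s8.png

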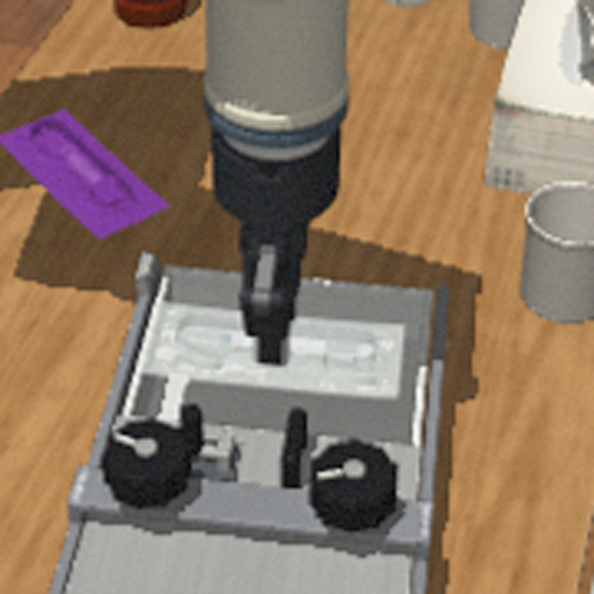

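The syringe pack lies level over the tray, ends at (155,345) and (408,360), slightly toward +x. I'll shift it 2 mm, then lower and release.

```bash

python3 -m crank '[[-0.002,0,0.025,0,0,0,0.9],[-0.002,0,0.045,0,0,0,0.9],[-0.002,0,0.06,0,0,0,0.9],[-0.002,0,0.068,0,0,0,0.9],[-0.002,0,0.073,0,0,0,0.9]]'
python3 -m crank '[[0,0,0,0,0,0,0.8],[0,0,0,0,0,0,0.6],[0,0,0,0,0,0,0.55],[0,0,0,0,0,0,0.55]]'
python3 -m crank '[[0,0,-0.02,0,0,0,0.55],[0,0,-0.05,0,0,0,0.55],[0,0,-0.09,0,0,0,0.55],[0,0,-0.13,0,0,0,0.55],[0,0,-0.17,0,0,0,0.55]]'
python3 -m crank '[[0,-0.04,0,0,0,0,0.55],[0,-0.08,0,0,0,0,0.55],[0,-0.12,0,0,0,0,0.55],[0,-0.16,0,0,0,0,0.55],[0,-0.16,0,0,0,0,0.55]]'|tail -5
python3 - <<'E'
from h import *
f=cams.grab_frame("side"); a=cv2.resize(f["image"][240:370,240:400,::-1],None,fx=3,fy=3,interpolation=cv2.INTER_CUBIC)
t=cams.grab_frame("top"); b=cv2.resize(t["image"][190:300,330:430,::-1],(330,390),interpolation=cv2.INTER_CUBIC)
b=cv2.resize(b,(315,390)); cv2.imwrite("pics/s9.png",np.hstack([a,b]))
E
```

```text
clock: 29.9
eef_pos: [551.3, -49.2, 32.2]
tcp_rot: [3.142, -0.0, -0.088]
contact_force: [-0.2, -0.1, -1.0]
opening: 0.317
grasp_force: 29.8
clock: 30.3
eef_pos: [551.5, -49.3, 32.9]
tcp_rot: [3.142, -0.001, -0.088]
contact_force: [-1.2, 0.2, 0.0]
opening: 0.449
grasp_force: 0.0
clock: 30.8
eef_pos: [550.8, -49.2, 204.2]
tcp_rot: [3.142, -0.0, -0.088]
contact_force: [1.1, -0.2, 0.9]
opening: 0.446
grasp_force: 0.0
eef_pos: [565.6, 114.1, 202.8]
tcp_rot: [-3.14, -0.001, -0.085]
contact_force: [0.7, -1.5, -0.4]
opening: 0.454
grasp_force: 0.0
```

View pics/s9.png

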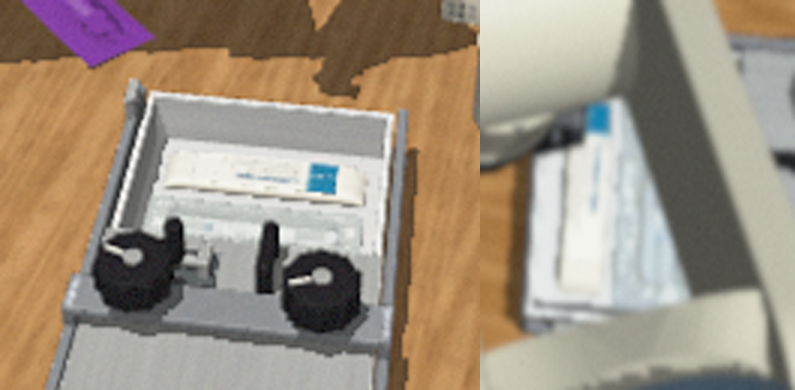

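Both packs lie flat in the tray, the swab at (265,180) and the syringe at (260,230) in the side crop. All 14 pictures are used, so the rest goes by numbers. I'll return to the handle, whose position in the carrier frame is known.

```bash

python3 -m crank '[[0.0044,0.04,0,0,0,-0.14,0.5],[0.0088,0.08,0,0,0,-0.28,0.5],[0.0132,0.12,0,0,0,-0.42,0.5],[0.0176,0.16,0,0,0,-0.56,0.5],[0.022,0.2,0,0,0,-0.7,0.5]]'|tail -5
python3 -m crank '[[-0.005,0.006,0,0,0,-0.14,0.5],[-0.01,0.012,0,0,0,-0.28,0.5],[-0.015,0.018,0,0,0,-0.42,0.5],[-0.02,0.024,0,0,0,-0.56,0.5],[-0.0229,0.0272,0,0,0,-0.7,0.5]]'|tail -5
python3 -m crank '[[0,0,0.02,0,0,-0.1,0.5],[0,0,0.05,0,0,-0.171,0.5],[0,0,0.08,0,0,-0.171,0.5],[0,0,0.08,0,0,-0.171,0.5],[0,0,0.08,0,0,-0.171,0.5]]'
```

```text
eef_pos: [568.7, -94.0, 202.5]
tcp_rot: [3.141, 0.0, 0.616]
contact_force: [0.5, 0.1, 0.7]
opening: 0.501
grasp_force: 0.0
eef_pos: [565.5, -128.5, 202.4]
tcp_rot: [-3.141, 0.0, 1.316]
contact_force: [-0.5, 0.1, 0.4]
opening: 0.498
grasp_force: 0.0
clock: 32.9
eef_pos: [565.8, -127.3, 122.6]
tcp_rot: [-3.14, 0.0, 1.481]
contact_force: [0.8, -1.1, 0.3]
opening: 0.495
grasp_force: 0.0
```

```bash

python3 -m crank '[[0,0,0.02,0,0,0,0.5],[0,0,0.0385,0,0,0,0.5],[0,0,0.0385,0,0,0,1],[0,0,0.0385,0,0,0,1],[0,0,0.0385,0,0,0,1]]' 40
python3 -m crank '[[0,0,0,0,0,0,1],[0.01,0,0,0,0,0,1],[0.03,0,0,0,0,0,1],[0.05,0,0,0,0,0,1],[0.07,0,0,0,0,0,1]]'
python3 -m crank '[[0.02,0,0,0,0,0,1],[0.04,0,0,0,0,0,1],[0.06,0,0,0,0,0,1],[0.075,0,0,0,0,0,1],[0.082,0,0,0,0,0,1]]'
python3 -m crank '[[0.001,0,0,0,0,0,1],[0.002,0,0,0,0,0,1],[0.002,0,0,0,0,0,1]]'
```

```text
clock: 33.4
eef_pos: [565.8, -126.7, 85.4]
tcp_rot: [-3.14, 0.0, 1.483]
contact_force: [-5.4, -1.6, 2.0]
opening: 0.122
grasp_force: 39.2
clock: 33.9
eef_pos: [572.3, -56.6, 85.4]
tcp_rot: [-3.142, 0.001, 1.482]
contact_force: [-2.7, -3.9, 0.0]
opening: 0.12
grasp_force: 39.0
clock: 34.4
eef_pos: [579.8, 23.4, 85.2]
tcp_rot: [3.141, 0.005, 1.486]
contact_force: [-5.8, -44.4, 10.9]
opening: 0.125
grasp_force: 40.2
clock: 34.7
eef_pos: [579.8, 23.0, 85.3]
tcp_rot: [3.141, 0.006, 1.485]
contact_force: [-6.2, -24.3, 10.9]
opening: 0.122
grasp_force: 40.1
```

The lid is back at its shut stop, since the TCP is at the same point as before opening. I'll release, rise, and turn to pinch the bolt knob across carrier y.

```bash

python3 -m crank '[[-0.003,0,0,0,0,0,0.5],[-0.003,0,0,0,0,0,0.5],[-0.003,0,-0.02,0,0,0,0.5],[-0.003,0,-0.05,0,0,0,0.5],[-0.003,0,-0.07,0,0,0,0.5]]'|tail -5
python3 -m crank '[[0,-0.02,0,0,0,0.14,0.5],[0,-0.04,0,0,0,0.28,0.5],[0,-0.062,0,0,0,0.42,0.5],[0,-0.062,0,0,0,0.56,0.5],[0,-0.062,0,0,0,0.7,0.5]]'|tail -5
python3 -m crank '[[0,0,0,0,0,0.14,0.5],[0,0,0,0,0,0.28,0.5],[0,0,0,0,0,0.42,0.5],[0,0,0,0,0,0.56,0.5],[0,0,0,0,0,0.7,0.5]]'|tail -5
python3 -m crank '[[0,0,0,0,0,0.1,0.5],[0,0,0,0,0,0.171,0.5],[0,0,0,0,0,0.171,0.5],[0,0,0,0,0,0.171,0.5]]'
python3 - <<'E'
from h import *
s=r.sense();print(s["clock"],s["eef_pos"],s["tcp_rot"])
S=cams.grab_frame("side"); g=S["image"].max(2); m=np.zeros(g.shape,np.uint8); m[258:300,295:350]=g[258:300,295:350]<55
for c in cv2.findContours(m,cv2.RETR_EXTERNAL,cv2.CHAIN_APPROX_NONE)[0]: print(cv2.boundingRect(c),cv2.contourArea(c))
E
```

```text
eef_pos: [580.6, 24.4, 155.8]
tcp_rot: [3.139, -0.001, 1.483]
contact_force: [0.4, 0.7, -0.1]
opening: 0.501
grasp_force: 0.0
eef_pos: [517.8, 29.9, 154.4]
tcp_rot: [3.141, -0.001, 0.777]
contact_force: [0.2, -0.1, 0.2]
opening: 0.502
grasp_force: 0.0
eef_pos: [518.4, 29.9, 154.3]
tcp_rot: [-3.141, -0.001, 0.077]
contact_force: [-0.5, 0.3, 1.2]
opening: 0.504
grasp_force: 0.0
clock: 36.6
eef_pos: [518.2, 29.7, 154.1]
tcp_rot: [-3.141, -0.001, -0.086]
contact_force: [-0.3, -0.8, -0.1]
opening: 0.499
grasp_force: 0.0
36.6 [518.19000665  29.68616218 154.07597671] [-3.14130122e+00 -7.32732717e-04 -8.58479352e-02]
(320, 283, 1, 1) 0.0
(316, 283, 1, 1) 0.0
(315, 280, 1, 1) 0.0
(321, 279, 1, 2) 0.0
(301, 278, 1, 1) 0.0
(322, 276, 1, 1) 0.0
(335, 266, 6, 22) 76.5
(307, 264, 6, 16) 55.0
```

In the side view the handle blob (335,266) and bolt knob (307,264) are exactly where they were at the start, so the lid is shut. Now I'll pinch the bolt knob and shoot it 32 mm along carrier -x.

```bash

python3 -m crank '[[-0.001,0.0035,0.02,0,0,0,0.5],[-0.001,0.0035,0.045,0,0,0,0.5],[-0.001,0.0035,0.064,0,0,0,0.5],[-0.001,0.0035,0.064,0,0,0,0.5],[-0.001,0.0035,0.064,0,0,0,1]]' 30
python3 -m crank '[[0,0,0,0,0,0,1],[0,0,0,0,0,0,1],[0,0,0,0,0,0,1],[0,0,0,0,0,0,1]]'
python3 -m crank '[[-0.008,0,0,0,0,0,1],[-0.016,0,0,0,0,0,1],[-0.024,0,0,0,0,0,1],[-0.032,0,0,0,0,0,1],[-0.034,0,0,0,0,0,1]]'
python3 -m crank '[[-0.001,0,0,0,0,0,1],[-0.001,0,0,0,0,0,1]]'
```

```text
clock: 37.15
eef_pos: [516.6, 26.1, 90.0]
tcp_rot: [3.142, 0.0, -0.087]
contact_force: [1.0, 0.1, -0.1]
opening: 0.346
grasp_force: 0.0
clock: 37.55
eef_pos: [517.4, 26.1, 90.8]
tcp_rot: [-3.141, -0.002, -0.088]
contact_force: [-0.1, 1.8, 6.9]
opening: 0.151
grasp_force: 30.4
clock: 38.05
eef_pos: [485.3, 29.1, 90.9]
tcp_rot: [-3.141, -0.007, -0.088]
contact_force: [14.4, -2.9, -6.8]
opening: 0.151
grasp_force: 29.2
clock: 38.25
eef_pos: [485.3, 29.1, 90.9]
tcp_rot: [-3.141, -0.008, -0.088]
contact_force: [11.7, -1.8, -3.8]
opening: 0.146
grasp_force: 29.4
```

It travelled 32 mm and met a stop. I'll push a little more to be sure, then release, retreat and check where the bolt ended.

```bash

python3 -m crank '[[-0.002,0,0,0,0,0,1],[-0.003,0,0,0,0,0,1],[-0.003,0,0,0,0,0,1]]'
python3 -m crank '[[0.003,0,0,0,0,0,0.8],[0.003,0,0,0,0,0,0.6],[0.003,0,0,0,0,0,0.5],[0.003,0,-0.03,0,0,0,0.5],[0.003,0,-0.07,0,0,0,0.5]]'|tail -5
python3 -m crank '[[0,0,-0.04,0,0,0,0.5],[0,-0.04,-0.08,0,0,0,0.5],[0,-0.08,-0.11,0,0,0,0.5],[0,-0.12,-0.11,0,0,0,0.5],[0,-0.16,-0.11,0,0,0,0.5]]'|tail -5
python3 - <<'E'
from h import *
S=cams.grab_frame("side"); g=S["image"].max(2); m=np.zeros(g.shape,np.uint8); m[258:356,262:375]=g[258:356,262:375]<55
for c in cv2.findContours(m,cv2.RETR_EXTERNAL,cv2.CHAIN_APPROX_NONE)[0]:
    if cv2.contourArea(c)>5: print(cv2.boundingRect(c))
M=R.from_euler('z',-.088).as_matrix()
for x in(-42,-74): print(x,proj(S,M@[x,60,85]+[553.8,-37.4,0]))
s=r.sense();print(s["clock"],s["eef_pos"],s["contact_force"])
E
```

```text
clock: 38.55
eef_pos: [485.0, 29.0, 91.1]
tcp_rot: [-3.141, -0.014, -0.088]
contact_force: [21.4, -4.8, -14.7]
opening: 0.15
grasp_force: 29.3
eef_pos: [479.3, 29.1, 158.8]
tcp_rot: [3.141, 0.006, -0.088]
contact_force: [1.5, -0.1, 0.4]
opening: 0.496
grasp_force: 0.0
eef_pos: [495.8, 190.4, 271.4]
tcp_rot: [-3.14, -0.002, -0.088]
contact_force: [0.9, 0.2, -0.3]
opening: 0.501
grasp_force: 0.0
(334, 324, 26, 27)
(271, 318, 27, 26)
(335, 266, 6, 22)
(294, 263, 5, 15)
-42 (np.float64(309.66647546139063), np.float64(268.870125419396))
-74 (np.float64(295.56097892037815), np.float64(267.63981951820824))
39.6 [496.09494721 195.03153327 270.7234021 ] [ 0.33654767  4.35128908 -0.46168279]
```

The bolt knob blob moved from 307 to 294 px. I expected about 14 px for 32 mm, and a hard stop was felt. Both screw knobs still stand raised by 3 px, and the lid handle is at its shut position. Time to hand in.

```bash
python3 -m crank '[[0,0,0,0,0,0,0.5],[0,0,0,0,0,0,0.5],[0,0,0,0,0,0,0.5]]'|tail -5; python3 -c "
from rig import sign_off; print(sign_off())"
```

```text
eef_pos: [495.3, 187.4, 269.4]
tcp_rot: [3.141, 0.001, -0.089]
contact_force: [0.2, 0.7, -0.1]
opening: 0.504
grasp_force: 0.0
the job is handed in; nothing more can be done
None
```

The job is done and handed in at about 40 s: both screws are fully slack (knob nearer the robot counter-clockwise, farther knob clockwise, i.e. left-hand), the only two packs I found (the syringe pack and one swab pack) are in the tray, the lid is shut and the bolt is home, with the jar and cup never touched; the final lid and bolt check was by blob positions and stop forces, since my picture views were used up.

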